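# Shut and clamp the filter pot

### The arm

A 6-joint arm with a two-finger parallel gripper is mounted at the origin on the work surface. World frame = base frame: x ahead of the robot, y to its left, z up, the work surface at z = 0. Lengths are in m, angles in rad, forces in N, time in s.
With the tool pointing down it reaches from about 0.275 to 1 m from the base axis. Payload 8.4 kg.
Tool frame: the origin (TCP) lies on the centre line of the jaws, within the pads' length; the fingertips stand 17 mm ahead of it and the grasp point (between the pads) lies 2 mm behind it (bot.tcp_to_tips is the y of the fingertips in the tool frame, in m); y points along the fingers, z is the direction in which the jaws open and shut, and the axes are right-handed (so a half turn about y gives the same grasp; the last joint's range is limited). The gripper opens to 85 mm and grips with 20 to 120 N. Pads are 22 mm wide; open, the fingers measure 114 mm over their backs; the gripper's body (76 mm by 85 mm) begins 54 mm behind the grasp point. The pads swing forward as they close: fully open they stand 13 mm farther back than shut.
Start: joints at [1.271, 0.353, 1.633, -0, 1.155, -0.002], TCP at [0.183, 0.597, 0.248] pointing down, gripper open.
Joint ranges: [-2.63, 2.63], [-0.92, 2.1], [0.06, 2.66], [-1.3, 4.44], [0, 2.69], [-3.02, 3.02]. Speed limits (rad/s): [2.22, 2.22, 2.79, 3.14, 3.14, 3.14].

### API

Orientations are given as a unit quaternion [x, y, z, w].
In Python, from workcell import bot, hand, kinematics, get_obs, vision, hand_in gives the robot as it stands. The module is installed in compiled form; this text tells all that it offers. Calls block until the motion is done:
- bot.reach(position, orientation): joint-space move of the TCP to a pose.
- bot.servo_line(position, ori=None, velocity=0.15): straight line of the TCP; ori=None keeps the orientation; velocity is the mean speed in m/s.
- bot.goto_joints(angles): joint-space move.
- hand.move_gripper(opening, strength=None): finger opening in m; strength is the grip in N (None keeps the last); returns when the fingers have stopped.
- bot.dwell(seconds).
- kinematics.solve_ik(position, orientation): joint angles nearest the present ones, or None.
- get_obs(): the state.
- vision.read_camera(name): name is "scene" or "top" or "wrist"; returns a dict with "frame" (400x640x3 uint8, red, green, blue), "intrinsics" (3x3 intrinsics, pixels), "view" (4x4, takes a point from world to camera coordinates). Camera axes: x right, y down, z forward; pixel columns grow to the right and rows downward; lengths in m; the calibration is good to about 2 mm. A picture is of the moment at which its call begins. There is no depth.
A pose or a line that the arm cannot do raises bot.IKError and nothing moves.
- hand_in(): hands the job in, once; it reports no verdict.
The state is a dict: "time_s": time; "joint_pos": joint angles; "joint_vel": joint speeds; "joint_efforts": joint torques, N m; "position": TCP position; "orientation": TCP orientation; "wrist_force": force on the tool from outside, world axes, zero at the start; "ft_torque": the same for the moment, N m; "gripper_width": finger opening in m.
Only numpy, scipy, OpenCV 4.12 (cv2) and the standard library are available. Lean on these libraries where they do the work, as an engineer would, in place of code of your own. Each camera call takes 0.05 s, during which the arm holds its last target.

### The job

Push the filter pot's lid fully shut, and only then push the clamp's lever over, past its dead point, until it snaps down level and stays locked. Do it all by pushing: do not swing the lid wide open or pick anything up, and leave everything else on the table and on the stand where it is.

Things in the scene. Friction and masses are not known exactly. Their poses are not given: they have to be found in the camera images.
- stand: Filter stand, bolted down: an aluminium base plate 180 x 340 x 12 mm carrying, in a row along its y axis, a round steel pot (100 mm wide, rim 62 mm above the table, centre at y = 65 mm) with a hinged lid, and a toggle clamp. Origin at the centre of the plate's underside; +y runs from clamp to pot.
- lid_hinge (a point): Middle of the pot lid's hinge pin, at y = 125 mm of the stand, 66 mm above the table; the pin lies along the stand's x axis. Axes as the stand's.
- lever_pivot (a point): Pivot of the clamp's lever, at y = -45 mm of the stand, 90 mm above the table. Axes as the stand's.
- lid_top (a point): Centre of the upper face of the lid, a steel disc 108 mm wide and 8 mm thick. It lies 60 mm from the hinge pin along the lid, and 4 mm above the pin when shut. Its z axis is square to the lid, outward.
- lid_edge (a point): The upper face's free rim, 114 mm from the hinge pin (the side towards the clamp).
- lid (a joint): Opening angle of the lid in rad: 0 is shut (level on the pot), positive is raised, with the free rim towards the clamp going up. It starts at 0.5 to 0.95 and a stiff hinge (about 0.25 N m) keeps it where it is left.
- lever_end (a point): End of the lever, 135 mm from the pivot, on its centre line. The lever is a flat steel bar with a round black grip 18 mm thick over its last 75 mm.
- lever (a joint): Lever angle in rad. At 0 it leans 0.15 rad from upright, away from the pot; it grows as the lever is pushed over, away from the pot and down. Locked, it lies level at 1.42, on its stop. It starts at 0 to 0.2. A spring resists (about 10 N near the end) and throws it back if let go before the dead point at 1.30; past that it snaps to the stop and stays.
- clamp_pivot (a point): Pivot of the clamp's arm, at y = -20 mm of the stand, 85 mm above the table. The arm is a steel bar 93 mm long with a black rubber foot; it stands upright at first (up to 180 mm above the table) and swings down on to the middle of the lid as the lever is pushed over.
- weight: loose brass cylinder, 30 mm wide, 30 mm high, standing on the stand's base plate near the lever. Not part of the job. Origin at the centre of its underside.
- vial: loose small jar, 24 mm wide, 55 mm high, standing on the stand's base plate on the other side of the lever. Not part of the job. Origin at the centre of its underside.
- bowl: loose steel bowl, 220 mm wide, 90 mm high. Not part of the job. Origin at the centre of its underside.
- tube_rack: loose white rack 70 x 200 x 75 mm with five tubes standing in it, 146 mm high in all. Not part of the job.
- funnel: loose clear funnel standing mouth down, 96 mm wide, 110 mm high. Not part of the job. Origin at the centre of its underside.
- jar: loose amber jar with lid, 68 mm wide, 100 mm high. Not part of the job. Origin at the centre of its underside.
- pen: loose pen lying along its x axis, 140 mm long, 9 mm thick. Not part of the job. Origin at the centre of its underside.
- spoon: loose steel spoon lying along its x axis. Not part of the job.
Things that resemble listed ones, but are neither listed nor needed, are in the scene too. What is shaped like the tube_rack but pink is not meant. What is shaped like the bowl but red is not meant.

How it is judged:
On the way, in this order (a step that is already met when the one before it is completed fails the run):
1. the lid is pushed fully shut (value of joint lid below 0.03 rad), for 0.2 s.
2. the lever has snapped into lock (value of joint lever above 1.37 rad), for 0.2 s.
At the end, for the whole second after the job is handed in: The lid is shut (joint under 0.03 rad), the lever lies locked at rest (over 1.37 rad, past its dead point), and every bystander stands within 30 mm of where it was, upright (value of joint lid below 0.03 rad and value of joint lever above 1.37 rad and velocity of joint lever between -0.05 and 0.05 rad/s and not (distance of any of weight, vial, bowl, tube_rack, funnel, jar, pen, spoon from where it was at the start of the episode above 0.03 m or angle between any of weight, vial, bowl, tube_rack, funnel, jar's own z axis and vertical above 0.5 rad)); the robot touches nothing.
It fails at once if the clamp is brought down (lever past 0.8 rad) while the lid is still open (value of joint lever above 0.8 rad and value of joint lid above 0.08 rad).
It fails at once if the lid is swung wide open (over 1.1 rad) (value of joint lid above 1.1 rad).
It fails at once if a bystander is moved by more than 30 mm, lifted or tipped (distance of any of weight, vial, bowl, tube_rack, funnel, jar, pen, spoon from where it was at the start of the episode above 0.03 m or angle between any of weight, vial, bowl, tube_rack, funnel, jar's own z axis and vertical above 0.5 rad).
It also fails if it takes over 45 s, if anything falls off the work surface, if the arm or the gripper's body presses on something with over 40 N, if the wrist force passes 120 N, or if a joint passes its speed limit or range.

## Working session

There is one attempt and no reset: what is moved stays moved. The work goes in short steps, each a Python script; the robot and the scene stay as the last script left them, time stands still between calls to the robot, and variables do not carry over. Pictures are saved under pics/ and viewed, and the job is handed in when it is done.

```bash
mkdir -p pics; ls; python3 - <<'E'
from workcell import bot, hand, kinematics, get_obs, vision
import cv2,numpy as np
for n in ["scene","top","wrist"]:
    d=vision.read_camera(n); cv2.imwrite(f"pics/{n}0.png",d["frame"][:,:,::-1])
    np.savez(f"pics/{n}0.npz",**d)
    print(n,d["intrinsics"].round(1).tolist(),d["view"].round(3).tolist())
o=get_obs();print(o, bot.tcp_to_tips)
E
```

```text
pics
scene [[463.3, 0.0, 325.9], [0.0, 463.3, 206.5], [0.0, 0.0, 1.0]] [[-0.606, 0.796, 0.019, 0.293], [0.479, 0.383, -0.79, -0.146], [-0.636, -0.469, -0.613, 1.878], [0.0, 0.0, 0.0, 1.0]]
top [[423.8, 0.0, 322.6], [0.0, 423.8, 202.2], [0.0, 0.0, 1.0]] [[-0.02, -1.0, 0.021, -0.002], [-0.992, 0.017, -0.128, 0.543], [0.128, -0.024, -0.992, 1.259], [0.0, 0.0, 0.0, 1.0]]
wrist [[321.1, 0.0, 319.5], [0.0, 321.1, 197.8], [0.0, 0.0, 1.0]] [[0.293, 0.956, -0.002, -0.625], [0.914, -0.28, 0.293, -0.038], [0.28, -0.088, -0.956, 0.38], [0.0, 0.0, 0.0, 1.0]]
{'time_s': 0.15, 'joint_pos': array([ 1.27061757e+00,  3.53506816e-01,  1.63390957e+00, -2.29942196e-05,
        1.15518247e+00, -2.40692747e-03]), 'joint_vel': array([ 0.00183739, -0.00261158, -0.00313678,  0.00053187,  0.0009941 ,
        0.00086255]), 'joint_efforts': array([ 9.65078539e-05, -6.05633783e+01, -3.42339170e+01, -3.07072128e-05,
        6.23316999e-03,  9.22004062e-06]), 'position': array([0.18328822, 0.59719573, 0.24774603]), 'orientation': array([ 0.69963723, -0.10493272,  0.10484019, -0.69893162]), 'wrist_force': array([-0.09055388, -0.3916846 ,  0.79553467]), 'ft_torque': array([ 0.00329472, -0.02622978,  0.00856601]), 'gripper_width': 0.0853983153644852} 0.017
```

View pics/scene0.png

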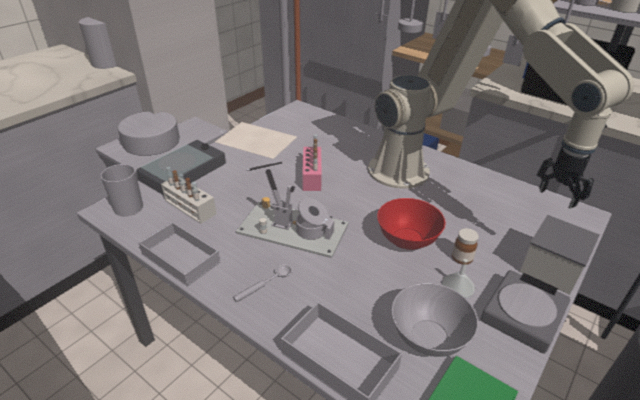

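View pics/top0.png

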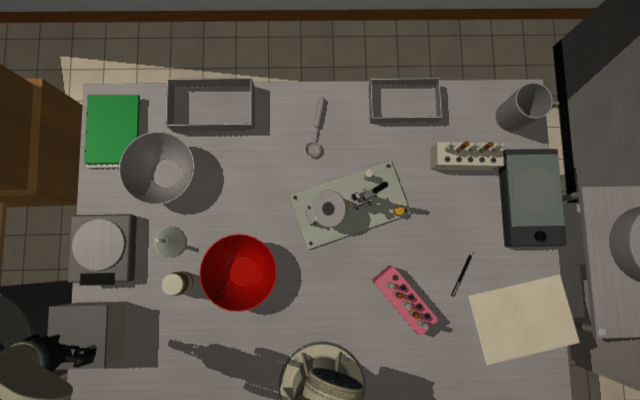

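View pics/wrist0.png

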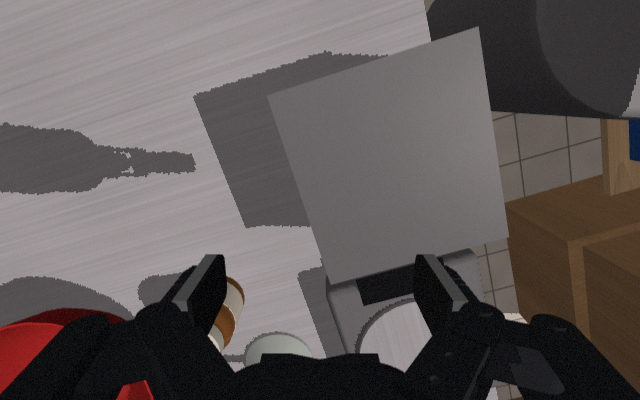

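The only stand with a pot and clamp is at top (350,205) / scene (295,220). Lookalikes are the grey pan at scene (148,133), the red bowl at top (238,272) and the pink rack at top (405,298), none of which has a clamp. Next I'll check the stand in close crops.

```bash
python3 - <<'E'
import cv2
a=cv2.imread("pics/top0.png")[150:260,280:420]; cv2.imwrite("pics/topc.png",cv2.resize(a,None,fx=5.5,fy=5.4,interpolation=cv2.INTER_CUBIC))
a=cv2.imread("pics/scene0.png")[150:260,230:360]; cv2.imwrite("pics/scenec.png",cv2.resize(a,None,fx=5.4,fy=5.4,interpolation=cv2.INTER_CUBIC))
E
```

```text
(no output)
```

View pics/topc.png

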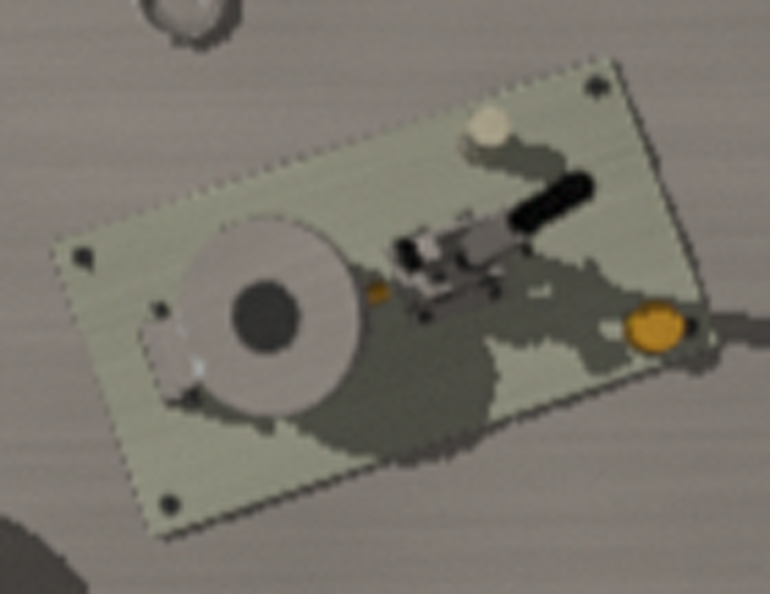

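View pics/scenec.png

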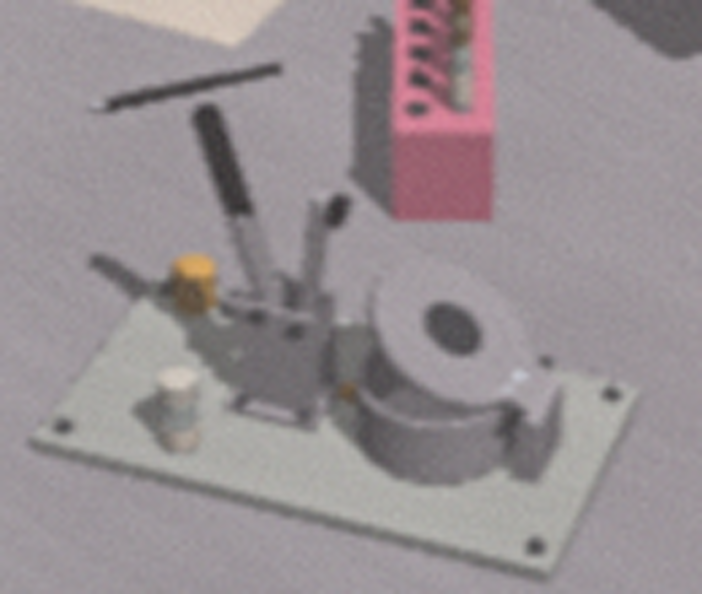

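```bash
cat > h.py <<'E'
import numpy as np,cv2
def load(n): 
    d=np.load(f"pics/{n}.npz"); return d["frame"],d["intrinsics"],d["view"]
def ray(K,V,p):
    R=V[:3,:3];t=V[:3,3]; c=-R.T@t; d=R.T@np.linalg.inv(K)@np.array([p[0],p[1],1.]); return c,d/np.linalg.norm(d)
def plane(K,V,p,z):
    c,d=ray(K,V,p); return c+d*(z-c[2])/d[2]
def tri(l):
    A=np.zeros((3,3));b=np.zeros(3);P=[]
    for K,V,p in l:
        c,d=ray(K,V,p);M=np.eye(3)-np.outer(d,d);A+=M;b+=M@c;P.append((c,d))
    x=np.linalg.solve(A,b); return x,[np.linalg.norm(np.cross(x-c,d)) for c,d in P]
E
python3 - <<'E'
from h import *
f,K,V=load("top0"); g,Ks,Vs=load("scene0")
hsv=cv2.cvtColor(f,cv2.COLOR_RGB2HSV)
print(hsv[200,300],hsv[165,390],hsv[220,385],hsv[230,300],f[165,390],f[150,330])
i=f.astype(int)
m=((i[:,:,1]-i[:,:,0]>=3)&(i[:,:,1]-i[:,:,2]>=3)).astype(np.uint8)*255
m[:150]=0;m[260:]=0;m[:,:280]=0;m[:,420:]=0
m=cv2.morphologyEx(m,cv2.MORPH_OPEN,np.ones((2,2)))
c=max(cv2.findContours(m,0,1)[0],key=cv2.contourArea)
r=cv2.minAreaRect(c);b=cv2.boxPoints(r);print(r,b)
print("corner world",[plane(K,V,p,.012).round(4).tolist() for p in b])
T=lambda x,y:(280+x/5.5-.4,150+y/5.4-.4); S=lambda x,y:(230+x/5.4-.4,150+y/5.4-.4)
hc=[T(55,242),T(614,60),T(712,330),T(160,537)]
w=np.array([plane(K,V,p,.012) for p in hc]);print(w.round(4), [np.linalg.norm(w[k]-w[k-1]).round(4) for k in range(4)],w.mean(0))
for n,a,b in [("lidtop",T(267,318),S(453,328)),("leverend",T(578,187),S(205,110)),("grip lower",T(520,220),S(240,205)),("armfoot",T(410,250),S(337,208))]:
    x,e=tri([(K,V,a),(Ks,Vs,b)]);print(n,x.round(4),np.round(e,4))
print("weight top",plane(K,V,T(655,327),.042),"vialtop",plane(K,V,T(490,126),.067))
E
```

```text
[ 26  31 133] [30 28 74] [ 30  30 136] [ 15  24 127] [74 74 66] [126 121 114]Traceback (most recent call last):
  File "<stdin>", line 9, in <module>
ValueError: max() iterable argument is empty
```

```bash
python3 - <<'E'
from h import *
f,K,V=load("top0"); g,Ks,Vs=load("scene0")
hsv=cv2.cvtColor(f,cv2.COLOR_RGB2HSV)
i=f.astype(int)
m=((hsv[...,0]>=23)&(hsv[...,0]<=45)&(hsv[...,1]>18)&(hsv[...,1]<60)).astype(np.uint8)*255
m[:150]=0;m[260:]=0;m[:,:280]=0;m[:,420:]=0
m=cv2.morphologyEx(m,cv2.MORPH_OPEN,np.ones((3,3)))
c=max(cv2.findContours(m,0,1)[0],key=cv2.contourArea)
r=cv2.minAreaRect(c);b=cv2.boxPoints(r);print(r,b)
w=np.array([plane(K,V,p,.012) for p in b]);print(w.round(4), [np.linalg.norm(w[k]-w[k-1]).round(4) for k in range(4)],w.mean(0))
T=lambda x,y:(280+x/5.5-.4,150+y/5.4-.4); S=lambda x,y:(230+x/5.4-.4,150+y/5.4-.4)
hc=[T(55,242),T(614,60),T(712,330),T(160,537)]
w=np.array([plane(K,V,p,.012) for p in hc]);print(w.round(4), [np.linalg.norm(w[k]-w[k-1]).round(4) for k in range(4)],w.mean(0))
cen=w.mean(0);cen[2]=0
y=(w[0]+w[3]-w[1]-w[2]);y/=np.linalg.norm(y);y[2]=0
x=np.array([y[1],-y[0],0]);R=np.stack([x,y,[0,0,1]],1);print("yaw",np.arctan2(x[1],x[0]))
for n,a,b in [("lidtop",T(267,318),S(453,328)),("leverend",T(578,187),S(205,110)),("grip lower",T(520,220),S(240,205)),("armfoot",T(410,250),S(337,208))]:
    p,e=tri([(K,V,a),(Ks,Vs,b)]);print(n,p.round(4),np.round(e,4),"stand",(R.T@(p-cen)).round(4))
for n,q,z in [("weight top",T(655,327),.042),("vialtop",T(490,126),.067)]:
    p=plane(K,V,q,z);print(n,p,(R.T@(p-cen)).round(4))
E
```

```text
((349.44927978515625, 203.9871826171875), (58.7823600769043, 109.48631286621094), 70.51387023925781) [[288.0374  194.54062]
 [391.25262 158.01831]
 [410.86115 213.43375]
 [307.64594 249.95605]]
[[ 0.5717  0.0944  0.012 ]
 [ 0.683  -0.2325  0.012 ]
 [ 0.5059 -0.2866  0.012 ]
 [ 0.3992  0.036   0.012 ]] [np.float64(0.182), np.float64(0.3453), np.float64(0.1851), np.float64(0.3398)] [ 0.5399418 -0.0971526  0.012    ]
[[ 0.572   0.0895  0.012 ]
 [ 0.6743 -0.2321  0.012 ]
 [ 0.5145 -0.2813  0.012 ]
 [ 0.4019  0.0328  0.012 ]] [np.float64(0.1793), np.float64(0.3375), np.float64(0.1672), np.float64(0.3337)] [ 0.54067918 -0.09776188  0.012     ]
yaw 0.32600787697597655
lidtop [ 0.5165 -0.0271  0.0997] [0.0011 0.0011] stand [-0.0003  0.0746  0.0997]
leverend [ 0.5651 -0.1738  0.2197] [0.0017 0.0017] stand [-0.0012 -0.0798  0.2197]
grip lower [ 0.5593 -0.155   0.1565] [0.0021 0.0021] stand [-0.0007 -0.0602  0.1565]
armfoot [ 0.5414 -0.0959  0.1713] [0.0003 0.0003] stand [0.0013 0.0016 0.1713]
weight top [ 0.51364356 -0.24285775  0.042     ] [-0.0721 -0.1288  0.042 ]
vialtop [ 0.62522332 -0.15187684  0.067     ] [ 0.0628 -0.0783  0.067 ]
```

The picture gives one stand, with two-view ray errors of 1–2 mm. The centre is (0.540, -0.098) and the yaw is about 0.326. The lid is about 0.52 rad open and the lever at about 0.11. The weight and vial are well clear of the lever plane. Lid first.

```bash
cat >> h.py <<'E'
from scipy.spatial.transform import Rotation as Ro
yaw=0.327; C=np.array([.540,-.0977,0.]); RS=Ro.from_euler('z',yaw).as_matrix()
W=lambda x,y,z: C+RS@np.array([x,y,z])
def ori(a,s=1):
    "tool pointing down, tilted a towards stand -y"
    y=RS@np.array([0,-np.sin(a),-np.cos(a)]); z=s*RS@np.array([1.,0,0]); x=np.cross(y,z)
    return Ro.from_matrix(np.stack([x,y,z],1)).as_quat(), y
def tcp(tip,a,s=1):
    q,d=ori(a,s); return W(*tip)-.017*d,q
E
python3 - <<'E'
from h import *
from workcell import bot, hand, kinematics, get_obs, vision
for s in (1,-1):
    for tip,a in [((0,.045,.22),.4),((0,.045,.07),.4),((0,-.04,.25),0),((0,-.16,.1),0)]:
        p,q=tcp(tip,a,s); j=kinematics.solve_ik(p,q); print(s,tip,None if j is None else np.round(j,2))
E
```

```text
1 (0, 0.045, 0.22) [ 0.14  0.18  1.96 -0.48  0.98  0.08]
1 (0, 0.045, 0.07) [ 0.14  0.42  2.06 -0.65  0.69  0.33]
1 (0, -0.04, 0.25) [-0.24  0.25  1.73  0.    1.16 -0.57]
1 (0, -0.16, 0.1) [-0.4   0.52  1.7   0.    0.92 -0.73]
-1 (0, 0.045, 0.22) None
-1 (0, 0.045, 0.07) [ 0.14  0.42  2.06 -0.65  0.69 -2.81]
-1 (0, -0.04, 0.25) [-0.24  0.25  1.73 -0.    1.16  2.57]
-1 (0, -0.16, 0.1) [-0.4   0.52  1.7  -0.    0.92  2.41]
```

```bash
python3 - <<'E'
from h import *
from workcell import bot, hand, kinematics, get_obs, vision
p=get_obs()["position"]; bot.servo_line(p+[0,0,.12],velocity=.25)
hand.move_gripper(0.0,30)
p,q=tcp((0,.045,.25),.4); bot.reach(p,q)
o=get_obs();print(o["time_s"],o["position"],p,o["wrist_force"],o["gripper_width"])
for n in ["scene","top"]:
    d=vision.read_camera(n); cv2.imwrite(f"pics/{n}1.png",d["frame"][:,:,::-1]); np.savez(f"pics/{n}1.npz",**d)
a=cv2.imread("pics/top1.png")[130:270,260:440];b=cv2.imread("pics/scene1.png")[110:250,230:410]
cv2.imwrite("pics/c1.png",cv2.resize(np.hstack([a,b]),None,fx=2.2,fy=2.2))
E
```

```text
4.15 [ 0.52367128 -0.04821278  0.26576447] [ 0.52341944 -0.04881523  0.26565804] [-0.13762451  0.69807508 -0.86133831] 0.00012087110562065927
```

View pics/c1.png

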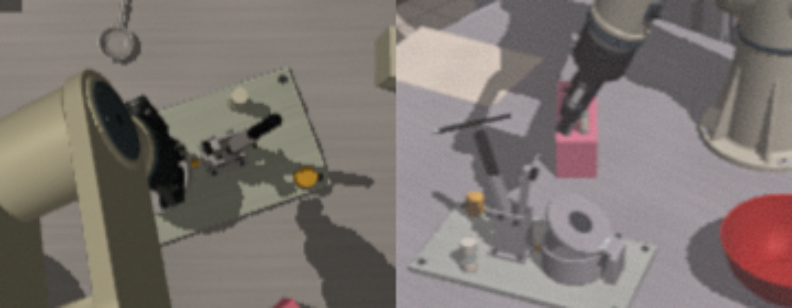

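The fingers (right crop (570,125)) are shut and hang above the lid, clear of the clamp arm at (535,175). I'll descend with a force watch.

```bash
python3 - <<'E'
from h import *
from workcell import bot, hand, kinematics, get_obs, vision
go=lambda z,v:bot.servo_line(tcp((0,.045,z),.4)[0],velocity=v)
go(.15,.2); b=get_obs()["wrist_force"]
z=.13
while z>.062:
    go(z,.05); f=get_obs()["wrist_force"]-b
    if z<.082 or abs(f).max()>3: print(round(z,4),f.round(1),get_obs()["position"].round(4)[2])
    if f[2]>18: break
    z-= .006 if z>.088 else .0015
bot.dwell(.3);o=get_obs();print(o["time_s"],(o["wrist_force"]-b).round(1))
go(.25,.25)
for n in ["scene","top"]:
    d=vision.read_camera(n); cv2.imwrite(f"pics/{n}2.png",d["frame"][:,:,::-1]); np.savez(f"pics/{n}2.npz",**d)
b=cv2.imread("pics/scene2.png")[150:260,230:360]
cv2.imwrite("pics/c2.png",cv2.resize(b,None,fx=5,fy=5,interpolation=cv2.INTER_CUBIC))
E
```

```text
0.082 [ 0.3 -0.3  1.5] 0.0975
0.0805 [-0.6 -0.4  1.4] 0.0961
0.079 [-0.4 -0.   1.5] 0.0945
0.0775 [-0.7 -0.2  2. ] 0.093
0.076 [-0.6 -0.1  1.4] 0.0915
0.0745 [-0.7 -0.9  2.4] 0.09
0.073 [-1.  -0.5  3.3] 0.0887
0.0715 [-5.4  2.  17.8] 0.0882
0.07 [-11.9   5.9  33.2] 0.0878
10.6167 [-11.2   5.8  34. ]
```

View pics/c2.png

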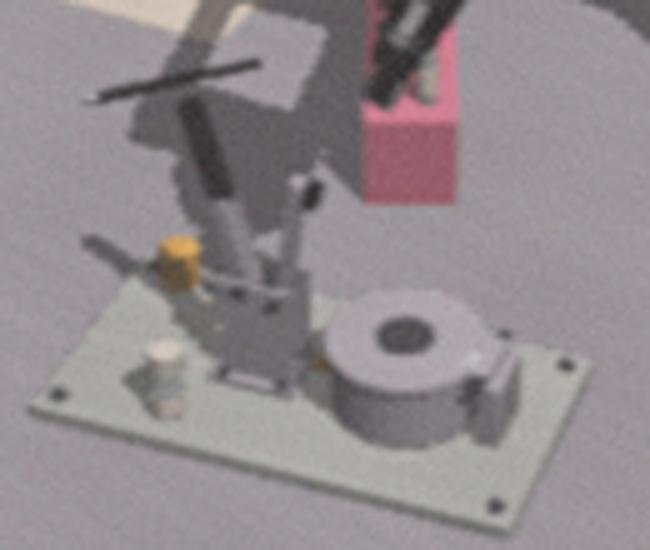

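The lid disc at crop (405,335) lies level on the pot, and the hard stop came at tip z ≈ 0.072, as predicted. Lever and bystanders are unmoved. I'll confirm numerically, then push the lever along its arc.

```bash
python3 - <<'E'
from h import *
from workcell import bot, hand, kinematics, get_obs, vision
f,K,V=load("scene2")
P=V@np.append(W(0,.065,.070),1); u=K@P[:3]; print("lid centre pred",u[:2]/u[2],"seen",(310.6,216.6))
q0=ori(0)[0]
def tip(q,s=.112,gap=0.):
    t=.15+q; r=.009+gap
    return (0,-.045-s*np.sin(t)+r*np.cos(t)+.011,.09+s*np.cos(t)+r*np.sin(t))
bot.reach(tcp((0,-.03,.265),0)[0],q0)
go=lambda t,v:bot.servo_line(tcp(t,0)[0],velocity=v)
print(tip(.1,gap=.015)); go(tip(.1,gap=.015),.1)
b=get_obs()["wrist_force"]
for q in np.arange(.1,1.401,.1):
    go(tip(q),.1); f=RS.T@(get_obs()["wrist_force"]-b); print(round(q,2),f.round(1))
    if np.abs(f).max()>45: print("STOP");break
print(get_obs()["time_s"])
d=vision.read_camera("scene"); cv2.imwrite("pics/scene3.png",d["frame"][:,:,::-1]); np.savez("pics/scene3.npz",**d)
cv2.imwrite("pics/c3.png",cv2.resize(cv2.imread("pics/scene3.png")[150:260,230:360],None,fx=5,fy=5,interpolation=cv2.INTER_CUBIC))
E
```

```text
lid centre pred [311.1467862  216.79147495] seen (310.6, 216.6)
(0, np.float64(-0.038455345315451084), np.float64(0.20445588625370076))
0.1 [ 0.1 -0.  -0.3]
0.2 [ 0.1  0.7 -0.2]
0.3 [0.3 0.6 2. ]
0.4 [-0.8  1.6  3.6]
0.5 [-1.4  2.5  4.9]
0.6 [-3.6  1.8  5.8]
0.7 [-2.4  1.9  8.3]
0.8 [-3.   1.7  8.4]
0.9 [-2.8  1.4  8.4]
1.0 [-1.4 -0.2  6.6]
1.1 [-1.1 -0.7  6.3]
1.2 [ 1.4 -1.1  3.4]
1.3 [-1.  -0.7 -0.8]
1.4 [-0.5 -0.2  0.6]
16.6333
```

View pics/c3.png

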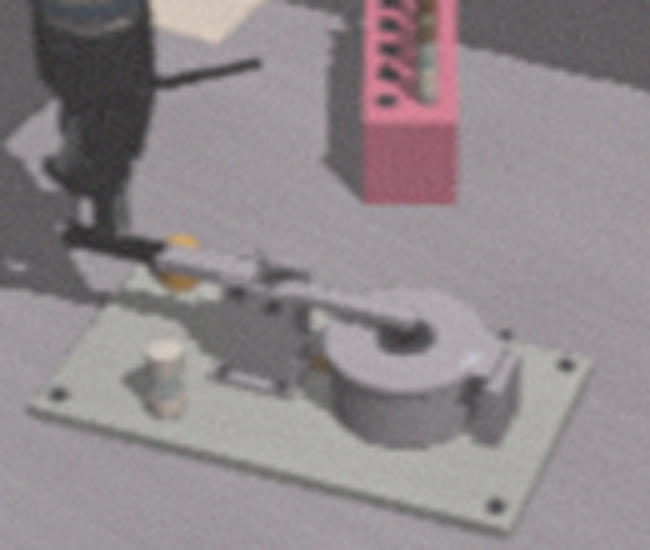

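The lever has snapped level (grip end at crop (70,235)) and the clamp foot is on the lid's middle (405,335). I'll lift off and check.

```bash
python3 - <<'E'
from h import *
from workcell import bot, hand, kinematics, get_obs, vision
p=get_obs()["position"]; bot.servo_line(p+[0,0,.2],velocity=.2)
o=get_obs()["position"]; bot.reach([.35,.15,.4],ori(0)[0]); bot.dwell(.5)
for n in ["scene","top"]:
    d=vision.read_camera(n); cv2.imwrite(f"pics/{n}4.png",d["frame"][:,:,::-1]); np.savez(f"pics/{n}4.npz",**d)
K,V=d["intrinsics"],d["view"]
f,Ks,Vs=load("scene4")
for n,t in [("end",(0,-.18,.09)),("lid",(0,.065,.07))]:
    for nm,k,v in (("top",K,V),("scene",Ks,Vs)):
        u=k@(v@np.append(W(*t),1))[:3]; print(n,nm,(u[:2]/u[2]).round(1))
a=cv2.imread("pics/top4.png")[140:260,280:420];b=cv2.imread("pics/scene4.png")[140:260,230:370]
cv2.imwrite("pics/c4.png",cv2.resize(np.hstack([a,b]),None,fx=2.8,fy=2.8,interpolation=cv2.INTER_CUBIC))
print(get_obs()["time_s"],get_obs()["wrist_force"])
# bystander change
for n in ("top","scene"):
    A=cv2.imread(f"pics/{n}0.png").astype(int);B=cv2.imread(f"pics/{n}4.png").astype(int)
    m=((abs(A-B).max(2)>40)*255).astype(np.uint8); cv2.imwrite(f"pics/d_{n}.png",m)
cv2.imwrite("pics/d4.png",cv2.resize(np.hstack([cv2.imread("pics/top4.png"),cv2.imread("pics/d_top.png")]),(800,250)))
E
```

```text
end top [409.2 179.9]
end scene [243.1 196.7]
lid top [331.1 208.5]
lid scene [311.1 216.8]
20.1167 [-0.38693781 -0.78321054  0.24035894]
```

View pics/c4.png

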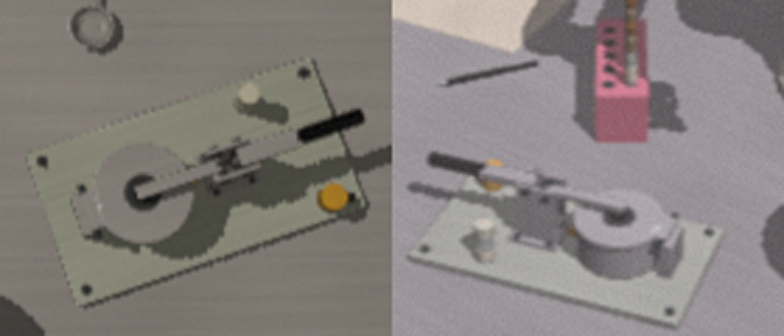

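View pics/d4.png

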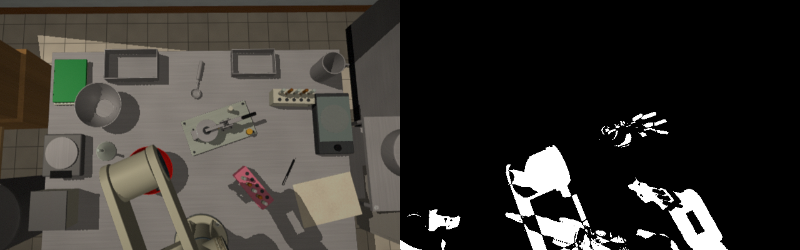

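Lever end seen at top (409,181) / scene (244,196) against (409,180) / (243,197) predicted for level. The weight, vial and other bystanders show no change beyond moving shadows and the arm.

```bash
python3 -c "
from workcell import hand_in; print(hand_in())"
```

```text
the job is handed in; nothing more can be done
None
```

I pushed the lid shut from about 0.52 rad with the closed fingertips. Then I pushed the lever over along its arc from about 0.11 rad until it snapped level. I handed the job in at about 20 s; no verdict is reported.

- **Lid:** I felt a hard stop at the expected height, with a push of up to 34 N. Its centre in the scene picture was within 1 px of the position predicted for shut.
- **Lever:** the push never went above about 9 N and fell to zero past the dead point. After I withdrew, the lever end lay within 2 px of the position predicted for level in both views, and the clamp foot was on the middle of the lid.
- **Bystanders:** the top view showed no change to any bystander I could see. The robot arm hid the red bowl and part of the area next to it, including the jar, in that last picture. The arm passed nowhere near them at low height.
- **Clearance:** the arm was parked clear of everything at hand-in.

No check failed or disagreed.

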